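# Index and pin the magnifier arm over the viewport bezel

## Task

Swing the bench magnifier so that its lens stands over the brass viewport bezel and the hole in the arm's yellow ear lines up with the index hole in the bevelled collar below it. Then take the red-knobbed locking pin from the bench block and push it through both holes, fully home, so that the arm is locked there. Leave the pin in, let go of everything, and leave the bezel and the other parts lying where they are.

Things in the scene. Friction and masses are not known exactly. Their poses are not given: they have to be found in the camera images.
- stand: Fixed green cast stand; origin on the post axis at shelf level, z up. Foot 140 mm across. At 60 to 105 mm height a ten-sided bevelled index collar, 170 mm across, facets sloping 35 degrees down outwards; two facets, 72 degrees apart, are drilled 44 x 40 mm bright steel plates. The arm's hub turns on the post above: 100 mm across from 98 to 118 mm height, then 50 mm thick; post top at 253 mm.
- index_left (a point): Drilled steel facet of the fixed collar, the left one seen from the robot. Origin: centre of the upper mouth of its hole, 64 mm from the post axis, 84 mm high. z: hole axis, pointing up and away from the post, 35 degrees from vertical. Hole 11.5 mm, right through the 12 mm thick facet, open space below.
- index_right (a point): The other drilled facet (right one seen from the robot), made just like index_left.
- ear (a point): Yellow ear of the swing arm, 44 x 32 x 10 mm, that glides 1 mm above the collar facets at the same slope. Origin: centre of the upper mouth of its 11.5 mm through hole, 71 mm from the post axis, 93 mm high. z as for index_left. When lined up with an index hole, both holes share one axis and the ear's origin lies 11 mm above the index origin along it.
- swing_arm (a joint): Turn of the arm about the post, counter-clockwise from above positive; 0 when the ear is midway between the index holes. Lined up with index_right at +0.628, with index_left at -0.628; stops at +-1.1. Friction (0.12 N m) holds it. The beam stands 90 degrees counter-clockwise from the ear: ear facing the robot, beam pointing to the robot's right. Beam 18 mm wide, at 179 to 205 mm height.
- swing_knob (a point): Centre of the top of the black upright knob on the arm's beam, 24 mm in diameter and 30 mm tall (214 to 244 mm above the shelf), 122 mm from the post axis; the place to take hold of the arm for swinging it.
- lens_center (a point): Centre of the glass lens in its black ring (110 mm outside, 183 to 201 mm above the shelf), 200 mm from the post axis at the end of the beam.
- pin: Loose locking pin, about 60 g, standing in the block at first. Origin: centre of the underside of its shoulder; z along the pin towards the knob. Below: 10 mm steel shank 34 mm long, its last 8 mm tapering to 5 mm. Above: shoulder 18 mm across and 6 mm thick, then a red cylindrical knob 24 mm across from z = 6 to 42 mm. Home: shoulder flat on the ear, pin origin at the ear's origin.
- pin_tip (a point): Tip of the pin's shank, 34 mm below the pin's origin. With the pin home it comes out 11 mm below the drilled facet.
- block: Fixed dark steel bench block 120 x 60 x 40 mm, origin at the centre of its underside, long side along its x. The pin stands upright in its hole at x = -35 mm, 12 mm wide, with the shoulder on the block's top (40 mm up). Two fixed hex keys up to 88 mm high stand at x = +40 to +55 mm.
- bezel: Loose brass viewport bezel ring lying flat, 90 mm outside, 60 mm inside, 14 mm high, origin at the centre of its underside. It lies under one of the two index positions of the lens (within some 8 mm).
- gasket: Copper gasket ring lying flat under the other index position of the lens, 82 mm outside, 4 mm thick; leave it.
- bolt0: Stainless hex bolt standing on its head, 48 mm high, head 21 mm; leave it.
- bolt1: Second bolt like bolt0; leave it.
- wrench: Bent steel open-ended wrench lying flat, about 190 mm long, 7 mm thick; leave it.

How it is judged:
By the outcome, as a careful person would: the job done as asked, in the order asked, and still so for the second after the job is handed in, with the robot touching nothing.
It also fails if it takes over 67 s, if anything falls off the work surface, if the arm or the gripper's body presses on something with over 40 N, if the wrist force passes 120 N, or if a joint passes its speed limit or range.

## Robot

A 6-joint arm with a two-finger parallel gripper is mounted at the origin on the work surface. World frame = base frame: x ahead of the robot, y to its left, z up, the work surface at z = 0. Lengths are in m, angles in rad, forces in N, time in s.
With the tool pointing down it reaches from about 0.35 to 0.775 m from the base axis. Payload 5.5 kg.
Tool frame: the origin (TCP) lies midway between the tips of the shut fingers; the grasp point (between the pads) lies 19 mm behind it; z points along the fingers, y is the line along which they close (so a half turn about z gives the same grasp; the last joint's range is limited). The gripper opens to 85 mm and grips with 20 to 120 N. Pads are 22 mm wide; open, the fingers measure 114 mm over their backs; the gripper's body (76 mm by 85 mm) begins 54 mm behind the grasp point. The pads swing forward as they close: fully open they stand 13 mm farther back than shut.
Start: joints at [1.179, 0.313, 0.046, 1.304, 0, 1.431], TCP at [0.143, 0.557, 0.231] pointing down, gripper open.
Joint ranges: [-2.76, 2.76], [-0.86, 1.69], [-1.03, 1.26], [-2.2, 2.34], [-1.47, 1.5], [-3.14, 3.14]. Speed limits (rad/s): [2.57, 2.57, 3.14, 3.14, 3.14, 3.14].

## Interface

Orientations are given as a unit quaternion [w, x, y, z].
In Python, from workcell import telemetry, imaging, env gives the robot as it stands. The module is installed in compiled form; this text tells all that it offers.
- The arm moves only by the tool step_arm, never from a script. Its argument "moves" is a list of rows, each a list of 3 entries, a list of its own where there are three numbers: the shift along the tool's x, y, z in mm, then the turn, a rotation vector about the tool's x, y, z in rad, then the finger opening in mm, from 0 to 85.4. A call has 1 to 8 rows; each row is the pose to reach, as a shift and turn from the pose commanded when the call began, along the tool's axes at that moment; what a row does not reach only later rows make up. A row lasts 1/12 s, in which the tool goes at most 41.7 mm and 7.16 degrees, less where a joint would pass 70% of its speed; a pose out of reach is approached as far as the arm can. A call with a gripper value outside its range is refused whole. The fingers move at their own pace and stop on an object; "grip_force" is the grip in N (left out, the last holds). Time passes only in rows, so rows that repeat a pose let the fingers close. It gives the time, the measured TCP pose, the force, the opening and the grip force at its end, in the units of the state.
- telemetry.get_state(): the state, without advancing time (a new reading comes with each control period).
- imaging.read_camera(name): name is "side" or "top"; returns the picture (480x640x3 uint8, red, green, blue); there is no depth.
- imaging.camera_params(name): a dict with "camera_matrix" (3x3 intrinsics, pixels), "pose" (4x4, takes a point from camera to world coordinates). Camera axes: x right, y up, looking along -z (the intrinsics and any distortion apply to the point x, -y, -z); pixel columns grow to the right and rows downward; lengths in m; the calibration is good to about 2 mm. A picture is of the moment at which its call begins. camera_params takes no time and is no camera call.
- env.hand_in(): hands the job in; it is judged then, once.
The state is a dict: "clock": time; "joint_pos": joint angles; "qvel": joint speeds; "tau": joint torques, N m; "tcp_pos": TCP position; "orientation": TCP orientation; "wrist_force": force on the tool from outside, world axes, zero at the start; "ft_torque": the same for the moment, N m; "finger_gap": finger opening in m; "grip_force": force on a finger pad.
Only numpy, scipy, OpenCV 4.12 (cv2) and the standard library are available. Lean on these libraries where they do the work, as an engineer would, in place of code of your own. Each camera call takes 0.05 s, during which the arm holds its last target. There are 200 camera calls.

## Working session

There is one attempt and no reset: what is moved stays moved. The work goes in short steps, Python scripts to look and compute and a tool call to move; the robot and the scene stay as the last step left them, time stands still between calls to the robot, and variables do not carry over. Pictures are saved under pics/ and viewed, at most 10 in all, crops included, and the job is handed in when it is done.

Besides the shell and the picture viewer there is one more tool, called after ">>>" by a JSON object that holds its "fn" and its "kwargs". step_arm: Moves the arm, as the interface text tells. Its arguments: {"type":"object","properties":{"moves":{"type":"array"},"grip_force":{"type":"number"}},"required":["moves"]}

```bash
mkdir -p pics
python3 - <<'E'
from workcell import telemetry, imaging
import cv2, numpy as np
np.set_printoptions(precision=4,suppress=True)
for n in("side","top"):
    cv2.imwrite(f"pics/{n}0.png",imaging.read_camera(n)[:,:,::-1]); print(imaging.camera_params(n))
print(telemetry.get_state())
E
```

```text
{'camera_matrix': array([[444.9316,   0.    , 319.9394],
       [  0.    , 444.9316, 238.1956],
       [  0.    ,   0.    ,   1.    ]]), 'pose': array([[ 0.7947,  0.3213, -0.515 ,  0.1284],
       [-0.6066,  0.4541, -0.6526, -0.5351],
       [ 0.0241,  0.831 ,  0.5558,  0.6317],
       [ 0.    ,  0.    ,  0.    ,  1.    ]])}
{'camera_matrix': array([[539.2308,   0.    , 319.7346],
       [  0.    , 539.2308, 239.633 ],
       [  0.    ,   0.    ,   1.    ]]), 'pose': array([[ 0.0183,  0.981 , -0.1929,  0.3493],
       [-0.9994,  0.0238,  0.0262,  0.0117],
       [ 0.0303,  0.1923,  0.9809,  1.344 ],
       [ 0.    ,  0.    ,  0.    ,  1.    ]])}
{'clock': 0.1, 'joint_pos': array([ 1.1794,  0.3139,  0.0451,  1.3036, -0.    ,  1.4312]), 'qvel': array([-0.0005, -0.0022,  0.0023,  0.002 , -0.    , -0.0008]), 'tau': array([  0.0018, -48.1728,  29.9244,   0.0128,  -0.0002,   0.    ]), 'tcp_pos': array([0.1431, 0.5564, 0.2305]), 'orientation': array([-0.0002,  0.1256,  0.9921, -0.0008]), 'wrist_force': array([ 0.5998, -0.6961, -0.3934]), 'ft_torque': array([-0.0028, -0.0044,  0.0461]), 'grip_force': 0.0, 'finger_gap': 0.08521394056165364}
```

View pics/side0.png

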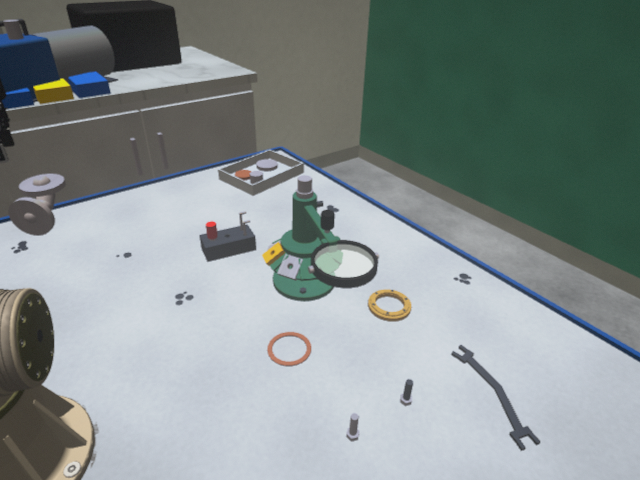

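View pics/top0.png

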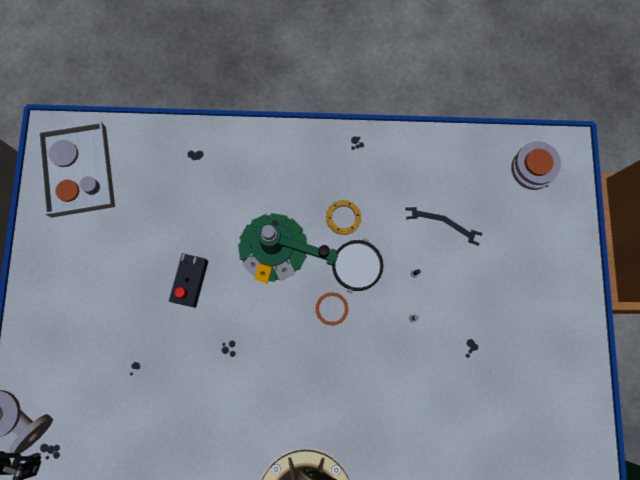

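The side picture shows the stand with the lens at (344,263), the bezel at (390,305), the gasket at (290,348), and the pin in the block at (211,230). In the top picture the post top is at (269,233), the beam knob at (324,251), the lens at (357,265), the bezel at (343,217) and the pin at (180,293). The bezel lies counter-clockwise of the lens, so the target is index_right.

```bash
cat > h.py <<'E'
from workcell import telemetry, imaging
import cv2, numpy as np
from scipy.spatial.transform import Rotation as R
np.set_printoptions(precision=4,suppress=True)
def bp(n,u,v,z):
    p=imaging.camera_params(n);K=p["camera_matrix"];T=p["pose"]
    d=np.linalg.inv(K)@[u,v,1]; d=T[:3,:3]@(d*[1,-1,-1]); o=T[:3,3]
    return o+d*(z-o[2])/d[2]
def pr(n,X):
    p=imaging.camera_params(n);K=p["camera_matrix"];T=p["pose"]
    c=T[:3,:3].T@(np.array(X)-T[:3,3]); q=K@(c*[1,-1,-1]); return q[:2]/q[2]
def pose():
    s=telemetry.get_state(); q=s["orientation"]; return s["tcp_pos"],R.from_quat(q[[1,2,3,0]])
def blob(n,lo,hi,roi,img=None):
    img=imaging.read_camera(n) if img is None else img
    h=cv2.cvtColor(img,cv2.COLOR_RGB2HSV); m=cv2.inRange(h,lo,hi); k=np.zeros_like(m); a,b,c,d=roi; k[b:d,a:c]=1; m=m*k
    M=cv2.moments(m,True); return np.array([M["m10"],M["m01"]])/max(M["m00"],1),M["m00"]
E
python3 - <<'E'
from h import *
t=cv2.imread("pics/top0.png");s=cv2.imread("pics/side0.png")
a=cv2.resize(t[215:315,165:385],None,fx=3.6,fy=3.6,interpolation=cv2.INTER_CUBIC)
b=cv2.resize(s[165:315,190:420],None,fx=3.45,fy=3.45,interpolation=cv2.INTER_CUBIC)
cv2.imwrite("pics/topc.png",a);cv2.imwrite("pics/sidec.png",b)
print("post",bp("top",269,232,.253),bp("side",305,179,.253))
print("knob",bp("top",324,251,.244),bp("side",328,213,.244))
print("lens",bp("top",357.5,265,.192),bp("side",344,263,.192))
print("bezel",bp("top",343.5,217.5,.01),bp("side",390,305,.01))
ti=t[:,:,::-1].copy();si=s[:,:,::-1].copy()
for n,i,r in(("top",ti,(165,270,200,310)),("side",si,(195,215,225,245))):
    c,m=blob(n,(0,170,100),(6,255,255),r,i); print("pin",c,m,bp(n,*c,.072))
for n,i,r in(("top",ti,(240,250,290,290)),("side",si,(255,235,295,270))):
    c,m=blob(n,(18,150,100),(30,255,255),r,i); print("ear",c,m,bp(n,*c,.091))
E
```

```text
post [0.5774 0.0875 0.253 ] [0.5793 0.0876 0.253 ]
knob [ 0.5419 -0.027   0.244 ] [ 0.5461 -0.0261  0.244 ]
lens [ 0.522  -0.1018  0.192 ] [ 0.5237 -0.1     0.192 ]
bezel [ 0.6706 -0.0834  0.01  ] [ 0.6722 -0.086   0.01  ]
pin [179.3636 291.7532] 77.0 [0.4672 0.3042 0.072 ]
pin [210.4828 223.931 ] 29.0 [0.4734 0.3189 0.072 ]
ear [262.7112 272.5733] 232.0 [0.5142 0.1099 0.091 ]
ear [272.3424 252.2283] 184.0 [0.5168 0.1153 0.091 ]
```

View pics/topc.png

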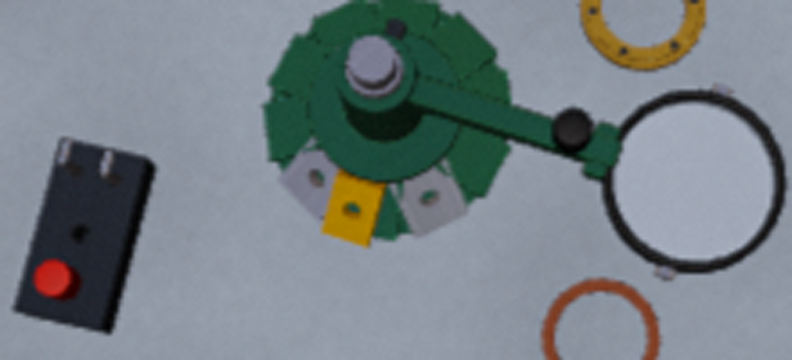

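View pics/sidec.png

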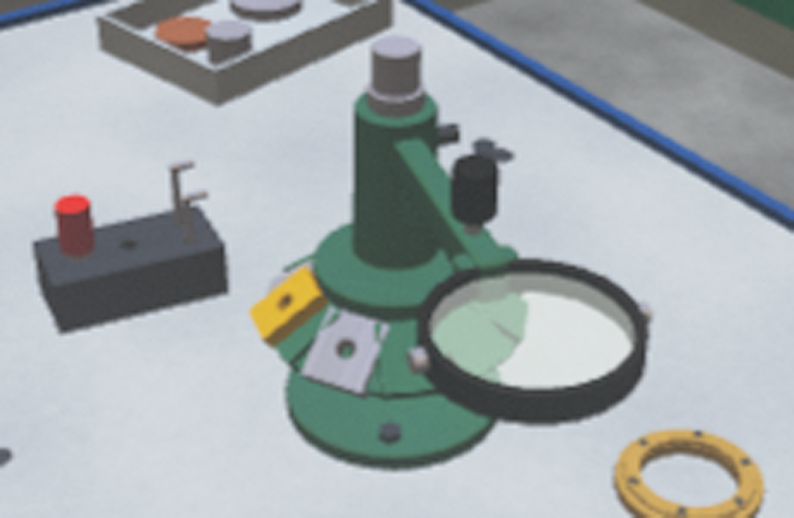

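The crops show the ear hole at top (262.8,273), the right index hole at top (284,269.5) and side (290,266), and the left index hole at top (252.8,264). The bezel sits on the far right side, which fits index_right. I'll fit the stand pose from these points.

Run:
```python
from h import *
from scipy.optimize import least_squares
def pts(x,y,psi,q):
    f=lambda r,a,z:np.array([x+r*np.cos(a),y+r*np.sin(a),z])
    return dict(post=f(0,0,.253),L=f(.064,psi-.6283,.084),Rr=f(.064,psi+.6283,.084),ear=f(.071,psi+q,.093),knob=f(.122,psi+q+np.pi/2,.244),lens=f(.2,psi+q+np.pi/2,.192))
obs=[("top","post",267.8,231.5),("top","L",252.6,264),("top","Rr",284,269.5),("top","ear",262.6,272.8),("top","knob",323.4,250.6),("top","lens",357.4,265),
("side","post",304.6,178.4),("side","Rr",290.1,265.7),("side","ear",272.7,251.8),("side","knob",327.2,212),("side","lens",344,263)]
def res(p):
    P=pts(*p[:4]); sh={"top":p[4:6],"side":p[6:8]}
    return np.r_[np.concatenate([pr(n,P[k])+sh[n]-[u,v] for n,k,u,v in obs]),p[4:8]*.5]
r=least_squares(res,[.578,.0875,np.pi,-.3,0,0,0,0],x_scale=[.01,.01,.1,.1,1,1,1,1]); print(r.x, r.fun.round(1))
x,y,psi,q=r.x[:4]
for qq in (q,.6283):
    for k,v in pts(x,y,psi,qq).items(): print(qq,k,v)
def pin(p): return np.r_[pr("top",[p[0],p[1],.082])+r.x[4:6]-[179.4,292.2],pr("side",[p[0],p[1],.082])+r.x[6:8]-[210.9,223.9]]
t=least_squares(pin,[.47,.31],x_scale=.01); print("pin",t.x,t.fun)
tp,Ro=pose(); print(Ro.as_matrix())
```

```text
[ 0.5807  0.0912  2.9862 -0.1429  0.5738  0.3354  0.5427 -0.5493] [ 0.  -0.8 -0.1  0.1  0.   0.3 -0.4  0.6  0.4 -0.7 -0.2  0.4  0.4 -0.8
 -0.   0.2 -0.7  0.5  0.5  0.5 -0.3 -0.2  0.3  0.2  0.3 -0.3]
-0.14294017398430117 post [0.5807 0.0912 0.253 ]
-0.14294017398430117 L [0.5353 0.1364 0.084 ]
-0.14294017398430117 Rr [0.5237 0.0621 0.084 ]
-0.14294017398430117 ear [0.5128 0.1121 0.093 ]
-0.14294017398430117 knob [ 0.5448 -0.0254  0.244 ]
-0.14294017398430117 lens [ 0.5219 -0.0999  0.192 ]
0.6283 post [0.5807 0.0912 0.253 ]
0.6283 L [0.5353 0.1364 0.084 ]
0.6283 Rr [0.5237 0.0621 0.084 ]
0.6283 ear [0.5175 0.0589 0.093 ]
0.6283 knob [ 0.6362 -0.0174  0.244 ]
0.6283 lens [ 0.6718 -0.0868  0.192 ]
pin [0.4661 0.3028] [ 0.1628 -0.0738 -0.1601 -0.207 ]
[[-0.9685  0.2492 -0.0006]
 [ 0.2492  0.9685 -0.0015]
 [ 0.0002 -0.0016 -1.    ]]
```

```bash
cat >> h.py <<'E'
def down(az):  # tool pointing down, y axis at azimuth az
    y=np.array([np.cos(az),np.sin(az),0]);z=np.array([0,0,-1.]); return R.from_matrix(np.c_[np.cross(y,z),y,z])
def mv(p,Ro=None):
    t,C=pose(); Ro=Ro or C
    print("shift mm",(C.inv().apply(np.array(p)-t)*1000).round(1),"rot",(C.inv()*Ro).as_rotvec().round(4))
ST=np.array([.5807,.0912]);PSI=2.9862;PIN=np.array([.4661,.3028])
def knob(q,z): a=PSI+q+np.pi/2; return [ST[0]+.122*np.cos(a),ST[1]+.122*np.sin(a),z]
E
python3 - <<'E'
from h import *
mv(knob(-.143,.32),down(PSI-.143)); mv(knob(-.143,.32),down(PSI-.143+np.pi))
E
```

```text
shift mm [-534.  -463.5  -88.9] rot [-0.0011 -0.0014 -1.5242]
shift mm [-534.  -463.5  -88.9] rot [-0.0014  0.0011  1.6174]
```

>>> {"fn": "step_arm", "kwargs": {"moves": [[[0,0,-89],[0,0,0],85],[[0,0,-89],[0,0,0],85],[[0,0,-89],[0,0,0],85],[[-534,-463,-89],[0,0,1.617],85],[[-534,-463,-89],[0,0,1.617],85],[[-534,-463,-89],[0,0,1.617],85],[[-534,-463,-89],[0,0,1.617],85],[[-534,-463,-89],[0,0,1.617],85]]}}

```text
clock: 0.77
tcp_pos: [0.2621, 0.3839, 0.32]
orientation: [-0.0, 0.427, 0.904, -0.0]
wrist_force: [1.0, 0.8, 1.5]
finger_gap: 0.0848
grip_force: 0.0
```

Run:
```python
from h import *
mv(knob(-.143,.32),down(PSI-.143+np.pi))
```

```text
shift mm [-495.7  -41.9    0.1] rot [-0.0001  0.0001  0.9872]
```

>>> {"fn": "step_arm", "kwargs": {"moves": [[[-496,-42,0],[0,0,0.987],60],[[-496,-42,0],[0,0,0.987],60],[[-496,-42,0],[0,0,0.987],60],[[-496,-42,0],[0,0,0.987],60],[[-496,-42,0],[0,0,0.987],60],[[-496,-42,0],[0,0,0.987],60],[[-496,-42,0],[0,0,0.987],60],[[-496,-42,0],[0,0,0.987],60]]}}

```text
clock: 1.43
tcp_pos: [0.4532, 0.1102, 0.3203]
orientation: [-0.0, 0.805, 0.594, 0.0]
wrist_force: [0.8, 1.6, 0.2]
finger_gap: 0.0601
grip_force: 0.0
```

Run:
```python
from h import *
mv(knob(-.143,.32),down(PSI-.143+np.pi))
```

```text
shift mm [-102.6  127.6    0.3] rot [ 0.0001 -0.0003 -0.0009]
```

>>> {"fn": "step_arm", "kwargs": {"moves": [[[-103,128,0],[0,0,0],60],[[-103,128,0],[0,0,0],60],[[-103,128,0],[0,0,0],60],[[-103,128,0],[0,0,0],60],[[-103,128,0],[0,0,0],60],[[-103,128,0],[0,0,0],60],[[-103,128,40],[0,0,0],60],[[-103,128,60],[0,0,0],60]]}}

```text
clock: 2.1
tcp_pos: [0.5445, -0.0226, 0.2583]
orientation: [-0.001, 0.803, 0.596, -0.0]
wrist_force: [-0.0, 0.1, -1.1]
finger_gap: 0.0595
grip_force: 0.0
```

Run:
```python
from h import *
mv(knob(-.143,.215),down(PSI-.143+np.pi))
a=imaging.read_camera("side")[130:330,220:420]; b=imaging.read_camera("top")[180:330,240:440]
cv2.imwrite("pics/k1.png",np.vstack([cv2.resize(a,(400,300)),cv2.resize(b,(400,300))])[:,:,::-1])
```

```text
shift mm [-2.6  1.2 43.3] rot [-0.0011 -0.0003  0.0059]
```

View pics/k1.png

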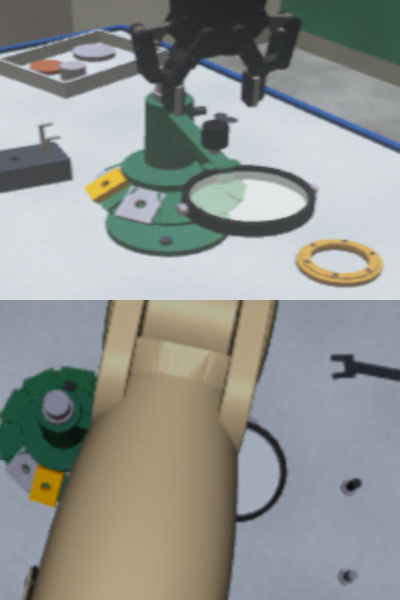

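The gripper's fingers, at (178,97) and (252,88), stand either side of the black knob at (215,135). I'll go down and close.

>>> {"fn": "step_arm", "kwargs": {"moves": [[[-2.5,1,22],[0,0,0],60],[[-2.5,1,43],[0,0,0],60],[[-2.5,1,43],[0,0,0],60],[[-2.5,1,43],[0,0,0],20],[[-2.5,1,43],[0,0,0],20],[[-2.5,1,43],[0,0,0],20],[[-2.5,1,43],[0,0,0],20],[[-2.5,1,43],[0,0,0],20]], "grip_force": 30}}

```text
clock: 2.87
tcp_pos: [0.5466, -0.0259, 0.2196]
orientation: [0.001, 0.803, 0.596, 0.001]
wrist_force: [-0.3, 0.9, 6.6]
finger_gap: 0.023
grip_force: 29.7
```

Run:
```python
from h import *
print(telemetry.get_state()["finger_gap"],telemetry.get_state()["grip_force"])
t,C=pose(); 
d=t[:2]-ST; print("r",np.hypot(*d),"q",(np.arctan2(d[1],d[0])-PSI-np.pi/2+np.pi)%(2*np.pi)-np.pi)
for f in np.arange(1,9)/8:
    q=-.143+f*.7713; p=knob(q,t[2]); mv(p,down(PSI+q+np.pi))
```

```text
0.02301948420356875 29.716665744781494
r 0.12197599749900026 q -0.1279097145870134
shift mm [0.5 9.9 0. ] rot [ 0.0035 -0.0008 -0.0906]
shift mm [ 2.1 21.6  0.1] rot [ 0.0036 -0.0006 -0.187 ]
shift mm [ 4.8 33.   0.1] rot [ 0.0036 -0.0005 -0.2834]
shift mm [ 8.7 44.1  0.2] rot [ 0.0036 -0.0003 -0.3798]
shift mm [13.5 54.8  0.2] rot [ 0.0036 -0.0001 -0.4762]
shift mm [19.4 65.   0.2] rot [ 0.0037  0.0001 -0.5726]
shift mm [26.3 74.5  0.3] rot [ 0.0037  0.0002 -0.669 ]
shift mm [34.  83.4  0.3] rot [ 0.0037  0.0004 -0.7655]
```

>>> {"fn": "step_arm", "kwargs": {"moves": [[[0,5,-2],[0,0,-0.045],20],[[0.5,10,-4],[0,0,-0.09],20],[[1,16,-4],[0,0,-0.14],20],[[2,21.5,-4],[0,0,-0.187],20],[[4.8,33,-4],[0,0,-0.283],20],[[8.7,44,-4],[0,0,-0.38],20],[[13.5,55,-4],[0,0,-0.476],20],[[19.4,65,-4],[0,0,-0.573],20]]}}

```text
clock: 3.53
tcp_pos: [0.6132, -0.0269, 0.2198]
orientation: [-0.001, 0.6, 0.8, -0.001]
wrist_force: [0.1, -0.7, -7.4]
finger_gap: 0.0225
grip_force: 31.6
```

Run:
```python
from h import *
t,C=pose(); print(telemetry.get_state()["wrist_force"])
d=t[:2]-ST; print("r",np.hypot(*d),"q",(np.arctan2(d[1],d[0])-PSI-np.pi/2+np.pi)%(2*np.pi)-np.pi)
for q in (.52,.575,.6283): mv(knob(q,t[2]),down(PSI+q+np.pi))
```

```text
[ 0.0658 -0.6672 -7.3879]
r 0.12252539307038407 q 0.42424445043449843
shift mm [ 0.9 11.7 -0. ] rot [-0.003  -0.0004 -0.0811]
shift mm [ 1.6 18.3 -0.1] rot [-0.003  -0.0005 -0.1361]
shift mm [ 2.7 24.8 -0.1] rot [-0.003  -0.0006 -0.1894]
```

>>> {"fn": "step_arm", "kwargs": {"moves": [[[0.5,6,2],[0,0,-0.04],20],[[0.9,12,2],[0,0,-0.081],20],[[1.6,18,2],[0,0,-0.136],20],[[2.2,22,2],[0,0,-0.165],20],[[2.7,25,2],[0,0,-0.189],20],[[2.7,25,2],[0,0,-0.189],20],[[2.7,25,2],[0,0,-0.189],20]]}}

```text
clock: 4.12
tcp_pos: [0.6371, -0.0177, 0.2198]
orientation: [0.001, 0.524, 0.852, -0.001]
wrist_force: [-0.4, -5.5, 0.2]
finger_gap: 0.023
grip_force: 32.3
```

Run:
```python
from h import *
t,C=pose(); print(telemetry.get_state()["wrist_force"])
d=t[:2]-ST; print("r",np.hypot(*d),"q",(np.arctan2(d[1],d[0])-PSI-np.pi/2+np.pi)%(2*np.pi)-np.pi)
img=imaging.read_camera("side"); im2=imaging.read_camera("top")
print("pred ear side",pr("side",[.5175,.0589,.093])+[.54,-.55],"pred top",pr("top",[.5175,.0589,.093])+[.57,.34])
cv2.imwrite("pics/k2.png",np.vstack([cv2.resize(img[230:290,250:330],(400,300),interpolation=2),cv2.resize(im2[235:295,245:325],(400,300),interpolation=2)])[:,:,::-1])
```

```text
[-0.4322 -5.5147  0.2151]
r 0.12268741035533287 q 0.6334270064197121
pred ear side [288.3334 264.1639] pred top [285.1594 271.8861]
```

View pics/k2.png

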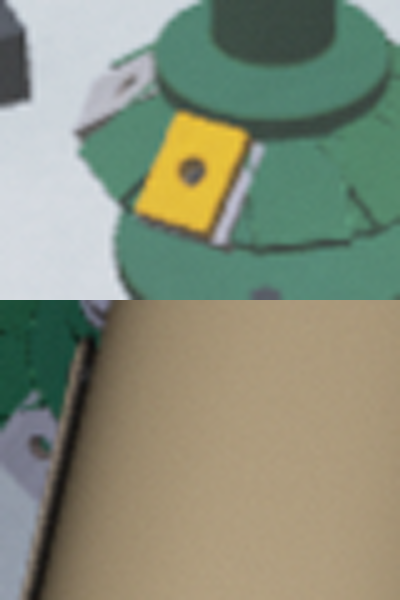

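Ear hole is at side (288,264) against a predicted (288.3,264.2), so the arm is lined up within about 1 mm. The pin taper takes up the rest. Release, lift and go to the pin.

>>> {"fn": "step_arm", "kwargs": {"moves": [[[0,0,0],[0,0,0],60],[[0,0,0],[0,0,0],60],[[0,0,0],[0,0,0],60],[[0,0,0],[0,0,0],60],[[0,0,-30],[0,0,0],60],[[0,0,-70],[0,0,0],60],[[0,0,-100],[0,0,0],60],[[0,0,-100],[0,0,0],60]]}}

```text
clock: 4.88
tcp_pos: [0.6386, -0.0167, 0.3269]
orientation: [0.005, 0.523, 0.852, 0.002]
wrist_force: [-1.1, 0.8, 1.0]
finger_gap: 0.0605
grip_force: 0.0
```

Run:
```python
from h import *
mv([*PIN,.32],down(2.044))
```

```text
shift mm [362.9  -9.5   4.7] rot [ 0.0026  0.0119 -1.5749]
```

>>> {"fn": "step_arm", "kwargs": {"moves": [[[363,-9,5],[0,0.008,-1.57],60],[[363,-9,5],[0,0.008,-1.57],60],[[363,-9,5],[0,0.008,-1.57],60],[[363,-9,5],[0,0.008,-1.57],60],[[363,-9,5],[0,0.008,-1.57],60],[[363,-9,5],[0,0.008,-1.57],60],[[363,-9,5],[0,0.008,-1.57],60],[[363,-9,5],[0,0.008,-1.57],60]]}}

```text
clock: 5.55
tcp_pos: [0.4773, 0.2785, 0.315]
orientation: [-0.002, 0.048, 0.999, 0.002]
wrist_force: [1.5, 0.1, 0.0]
finger_gap: 0.0603
grip_force: 0.0
```

Run:
```python
from h import *
mv([*PIN,.32],down(2.044))
```

```text
shift mm [13.5 23.1 -4.9] rot [ 0.0043 -0.0028 -0.569 ]
```

>>> {"fn": "step_arm", "kwargs": {"moves": [[[13.5,23,30],[0.004,0,-0.569],60],[[13.5,23,60],[0.004,0,-0.569],60],[[13.5,23,100],[0.004,0,-0.569],60],[[13.5,23,140],[0.004,0,-0.569],60],[[13.5,23,180],[0.004,0,-0.569],60],[[13.5,23,195],[0.004,0,-0.569],60],[[13.5,23,195],[0.004,0,-0.569],60],[[13.5,23,195],[0.004,0,-0.569],60]]}}

```text
clock: 6.22
tcp_pos: [0.4662, 0.3015, 0.1194]
orientation: [-0.003, -0.231, 0.973, -0.0]
wrist_force: [-0.3, 0.3, 0.8]
finger_gap: 0.0604
grip_force: 0.0
```

Run:
```python
from h import *
mv([*PIN,.05],down(2.044))
im=imaging.read_camera("top");s=imaging.read_camera("side")
cv2.imwrite("pics/k3.png",np.vstack([cv2.resize(s[170:290,170:330],(400,300),interpolation=2),cv2.resize(im[220:310,230:350],(400,300),interpolation=2)])[:,:,::-1])
for q in (.60,.6283,.65): 
    a=PSI+q; print(q,pr("top",[ST[0]+.071*np.cos(a),ST[1]+.071*np.sin(a),.093])+[.57,.34], pr("top",knob(q,.244))+[.57,.34])
```

```text
shift mm [-0.9  1.1 69.4] rot [ 0.001  -0.0052 -0.0062]
0.6 [284.3912 272.251 ] [321.4817 208.5104]
0.6283 [285.176  271.8897] [320.7822 207.0659]
0.65 [285.7705 271.598 ] [320.2181 205.9722]
```

View pics/k3.png

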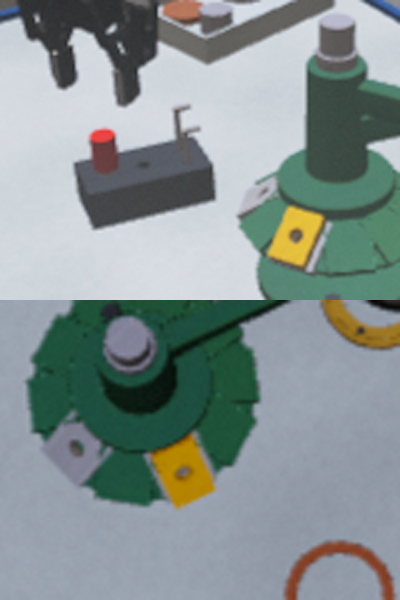

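The pin knob is at (103,150) in the upper crop, below the open fingers. The ear sits over the right plate, with its hole at top (284.7,271), within half a pixel of the prediction. Grasp the pin.

>>> {"fn": "step_arm", "kwargs": {"moves": [[[-1,1,36],[0,-0.005,0],60],[[-1,1,73],[0,-0.005,0],60],[[-1,1,73],[0,-0.005,0],60],[[-1,1,73],[0,-0.005,0],18],[[-1,1,73],[0,-0.005,0],18],[[-1,1,73],[0,-0.005,0],18],[[-1,1,73],[0,-0.005,0],18],[[-1,1,73],[0,-0.005,0],18]], "grip_force": 40}}

```text
clock: 6.98
tcp_pos: [0.4693, 0.3038, 0.0499]
orientation: [0.003, -0.231, 0.973, 0.001]
wrist_force: [-0.7, -0.3, 8.0]
finger_gap: 0.0229
grip_force: 39.0
```

Run:
```python
from h import *
s=telemetry.get_state(); print(s["wrist_force"],s["tcp_pos"])
```

```text
[-0.6883 -0.2709  8.0442] [0.4693 0.3038 0.0499]
```

>>> {"fn": "step_arm", "kwargs": {"moves": [[[0,0,-5],[0,0,0],18],[[0,0,-20],[0,0,0],18],[[0,0,-40],[0,0,0],18],[[0,0,-70],[0,0,0],18],[[0,0,-100],[0,0,0],18],[[0,0,-130],[0,0,0],18],[[0,0,-130],[0,0,0],18],[[0,0,-130],[0,0,0],18]]}}

```text
clock: 7.65
tcp_pos: [0.4685, 0.3034, 0.1801]
orientation: [0.004, -0.231, 0.973, 0.001]
wrist_force: [-0.1, -0.2, -0.5]
finger_gap: 0.0231
grip_force: 39.8
```

```bash
cat >> h.py <<'E'
AZ=PSI+.6283; S=np.sin(np.radians(35));C35=np.cos(np.radians(35))
AX=np.array([S*np.cos(AZ),S*np.sin(AZ),C35]); EAR=np.array([ST[0]+.071*np.cos(AZ),ST[1]+.071*np.sin(AZ),.093])
yt=np.array([-np.sin(AZ),np.cos(AZ),0]); yt*=np.sign(yt@[np.cos(2.044),np.sin(2.044),0])
RI=R.from_matrix(np.c_[np.cross(yt,-AX),yt,-AX])
E
python3 - <<'E'
from h import *
s=imaging.read_camera("side"); s2=imaging.read_camera("top"); t,C=pose(); print(t,C.as_matrix())
z=C.apply([0,0,1])
for n in("side","top"): print(n,"pred tip",pr(n,t+.044*z),"origin",pr(n,t+.010*z))
u,v=pr("side",t+.03*z).astype(int)-[40,30]; 
cv2.imwrite("pics/k4.png",cv2.resize(s[v:v+60,u:u+80],(640,480),interpolation=2)[:,:,::-1]); print(u,v)
for dd in(.09,): mv(EAR+AX*(.010+dd),RI)
E
```

```text
[0.4666 0.3025 0.1768] [[-0.8929 -0.4503  0.0011]
 [-0.4503  0.8929  0.0012]
 [-0.0015  0.0006 -1.    ]]
side pred tip [207.8911 204.9997] origin [206.0949 191.5334]
top pred tip [173.9513 289.3419] origin [170.2875 287.7621]
167 169
shift mm [ 121.6 -240.8    1.6] rot [-0.0012 -0.6094 -0.0058]
```

View pics/k4.png

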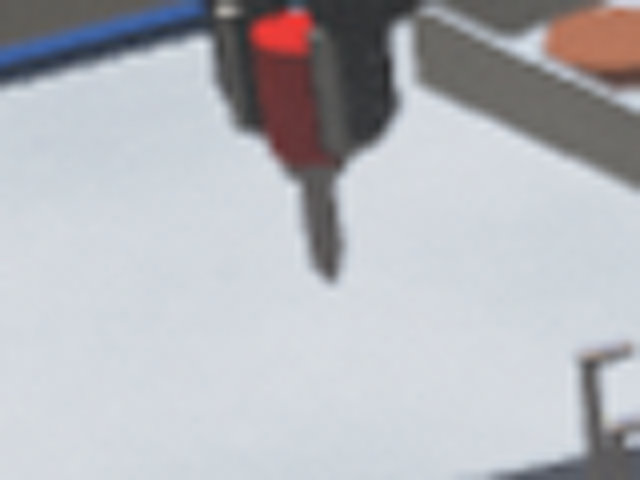

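Pin tip is at side (208.0,203.7), predicted (208.4,204.4), so the pin sits straight in the gripper on the TCP axis. Move to the pre-insertion pose.

>>> {"fn": "step_arm", "kwargs": {"moves": [[[30,-60,-10],[0,0,0],18],[[60,-120,-10],[0,-0.1,0],18],[[121,-241,1],[-0.001,-0.609,-0.006],18],[[121,-241,1],[-0.001,-0.609,-0.006],18],[[121,-241,1],[-0.001,-0.609,-0.006],18],[[121,-241,1],[-0.001,-0.609,-0.006],18],[[121,-241,1],[-0.001,-0.609,-0.006],18],[[121,-241,1],[-0.001,-0.609,-0.006],18]]}}

```text
clock: 8.42
tcp_pos: [0.4646, 0.0262, 0.1724]
orientation: [0.291, -0.217, 0.929, 0.069]
wrist_force: [0.1, 0.2, -0.4]
finger_gap: 0.023
grip_force: 39.9
```

Run:
```python
from h import *
mv(EAR+AX*(.010+.042),RI)
```

```text
shift mm [-5.3  5.4 48.5] rot [-0.0072 -0.0027 -0.0122]
```

>>> {"fn": "step_arm", "kwargs": {"moves": [[[-5,5,10],[-0.005,-0.003,-0.012],18],[[-5,5,25],[-0.005,-0.003,-0.012],18],[[-5,5,40],[-0.005,-0.003,-0.012],18],[[-5,5,48],[-0.005,-0.003,-0.012],18],[[-5,5,48],[-0.005,-0.003,-0.012],18],[[-5,5,48],[-0.005,-0.003,-0.012],18],[[-5,5,48],[-0.005,-0.003,-0.012],18],[[-5,5,48],[-0.005,-0.003,-0.012],18]]}}

```text
clock: 9.08
tcp_pos: [0.4932, 0.052, 0.1393]
orientation: [0.293, -0.23, 0.925, 0.071]
wrist_force: [0.0, 0.4, -0.8]
finger_gap: 0.0229
grip_force: 39.9
```

Run:
```python
from h import *
s=imaging.read_camera("side"); t,C=pose(); z=C.apply([0,0,1]); o=np.array([.54,-.55])
print("pred tip",pr("side",t+.044*z)+o,"ear",pr("side",EAR)+o)
mv(EAR+AX*(.010+.042),RI); mv(EAR+AX*.010,RI)
u,v=(pr("side",EAR)-[40,38]).astype(int); print(u,v)
cv2.imwrite("pics/k5.png",cv2.resize(s[v:v+60,u:u+80],(640,480),interpolation=2)[:,:,::-1])
```

```text
pred tip [286.2384 259.0769] ear [288.3411 264.1748]
shift mm [ 6.5 -4.7  0.2] rot [0.0046 0.0031 0.0127]
shift mm [ 6.6 -4.9 42.2] rot [0.0046 0.0031 0.0127]
247 226
```

View pics/k5.png

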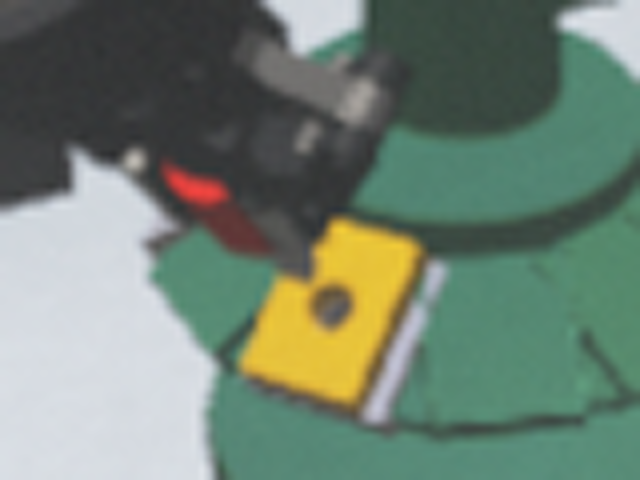

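The ear hole is at (331,306) in the crop, i.e. side (288,264), as predicted. The tip is about 7 mm off to the upper left because my last correction used an unsettled reading. I'll undo it and settle.

>>> {"fn": "step_arm", "kwargs": {"moves": [[[3,-2.5,-4],[0.002,0.001,0.006],18],[[6.5,-4.7,-4],[0.0046,0.003,0.0127],18],[[6.5,-4.7,0],[0.0046,0.003,0.0127],18],[[6.5,-4.7,0],[0.0046,0.003,0.0127],18],[[6.5,-4.7,0],[0.0046,0.003,0.0127],18],[[6.5,-4.7,0],[0.0046,0.003,0.0127],18],[[6.5,-4.7,0],[0.0046,0.003,0.0127],18],[[6.5,-4.7,0],[0.0046,0.003,0.0127],18]]}}

```text
clock: 9.8
tcp_pos: [0.4908, 0.0452, 0.1353]
orientation: [0.292, -0.223, 0.927, 0.071]
wrist_force: [-0.8, -0.3, -0.6]
finger_gap: 0.0233
grip_force: 39.9
```

Run:
```python
from h import *
s=imaging.read_camera("side"); t,C=pose(); z=C.apply([0,0,1]); o=np.array([.54,-.55])
print("pred tip",pr("side",t+.044*z)+o,"tgt",pr("side",EAR+AX*.008)+o)
mv(EAR+AX*(.010+.042),RI); mv(EAR+AX*.010,RI)
u,v=(pr("side",EAR)-[40,38]).astype(int); print(u,v)
cv2.imwrite("pics/k6.png",cv2.resize(s[v:v+60,u:u+80],(640,480),interpolation=2)[:,:,::-1])
```

```text
pred tip [287.1219 262.9228] tgt [287.1615 262.7798]
shift mm [-0.3  0.  -0.1] rot [ 0.0003 -0.0002 -0.0003]
shift mm [-0.3 -0.  41.9] rot [ 0.0003 -0.0002 -0.0003]
247 226
```

View pics/k6.png

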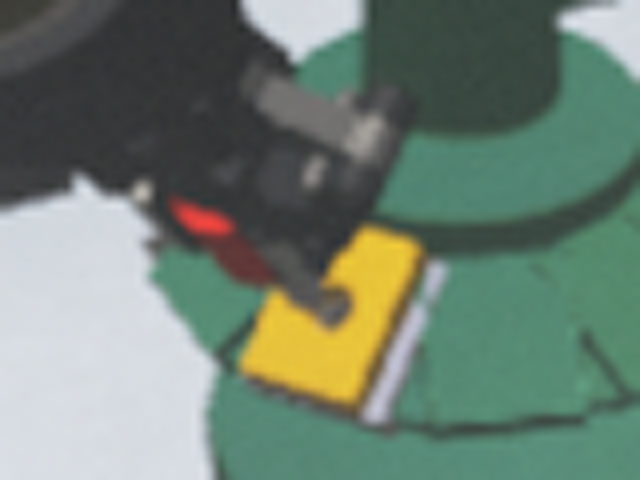

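The tip is at about (333,312) in the crop, in front of the ear hole at (331,306). I'll push in gently and watch the force.

>>> {"fn": "step_arm", "kwargs": {"moves": [[[-0.3,0,3],[0,0,0],18],[[-0.3,0,6],[0,0,0],18],[[-0.3,0,9],[0,0,0],18],[[-0.3,0,12],[0,0,0],18],[[-0.3,0,14],[0,0,0],18],[[-0.3,0,14],[0,0,0],18]]}}

```text
clock: 10.35
tcp_pos: [0.4986, 0.0492, 0.124]
orientation: [0.292, -0.224, 0.927, 0.071]
wrist_force: [0.4, 0.1, -0.4]
finger_gap: 0.0232
grip_force: 39.9
```

Run:
```python
from h import *
s=telemetry.get_state(); t,C=pose(); print("tool force",C.inv().apply(s["wrist_force"]),"torque",C.inv().apply(s["ft_torque"]))
mv(EAR+AX*.010,RI)
```

```text
tool force [-0.1117 -0.1184  0.6007] torque [ 0.0052  0.245  -0.0244]
shift mm [ 0.4  0.  27.5] rot [0.0006 0.0004 0.0002]
```

>>> {"fn": "step_arm", "kwargs": {"moves": [[[0.2,0,2],[0,0,0],18],[[0.2,0,4],[0,0,0],18],[[0.2,0,6],[0,0,0],18],[[0.2,0,8],[0,0,0],18],[[0.2,0,8],[0,0,0],18]]}}

```text
clock: 10.77
tcp_pos: [0.503, 0.0511, 0.1179]
orientation: [0.293, -0.224, 0.927, 0.071]
wrist_force: [4.5, 1.6, 0.3]
finger_gap: 0.0231
grip_force: 39.9
```

Run:
```python
from h import *
s=telemetry.get_state(); t,C=pose(); print("tool force",C.inv().apply(s["wrist_force"]),"torque",C.inv().apply(s["ft_torque"]))
mv(EAR+AX*.010,RI)
```

```text
tool force [-4.0897 -0.638   2.4578] torque [-0.0782 -0.645   0.0003]
shift mm [ 0.9  0.3 19.8] rot [0.0002 0.0015 0.0006]
```

>>> {"fn": "step_arm", "kwargs": {"moves": [[[-1.2,-0.2,0],[0,0,0],18],[[-1.2,-0.2,2],[0,0,0],18],[[-1.2,-0.2,4],[0,0,0],18],[[-1.2,-0.2,6],[0,0,0],18],[[-1.2,-0.2,8],[0,0,0],18],[[-1.2,-0.2,8],[0,0,0],18]]}}

```text
clock: 11.27
tcp_pos: [0.5074, 0.0534, 0.1113]
orientation: [0.292, -0.223, 0.927, 0.071]
wrist_force: [5.1, 3.1, -0.2]
finger_gap: 0.0227
grip_force: 39.9
```

Run:
```python
from h import *
s=telemetry.get_state(); t,C=pose(); print("tool force",C.inv().apply(s["wrist_force"]),"torque",C.inv().apply(s["ft_torque"]))
mv(EAR+AX*.010,RI)
```

```text
tool force [-4.7597  0.4899  3.5696] torque [-0.045  -0.4804  0.0054]
shift mm [ 1.1  0.3 11.6] rot [ 0.0003 -0.0001 -0.0002]
```

>>> {"fn": "step_arm", "kwargs": {"moves": [[[-1.2,0,0],[0,0,0],18],[[-1.2,0,2],[0,0,0],18],[[-1.2,0,4],[0,0,0],18],[[-1.2,0,6],[0,0,0],18],[[-1.2,0,8],[0,0,0],18],[[-1.2,0,8],[0,0,0],18]]}}

```text
clock: 11.77
tcp_pos: [0.5118, 0.0559, 0.1049]
orientation: [0.292, -0.223, 0.927, 0.071]
wrist_force: [1.5, 0.0, -0.5]
finger_gap: 0.0233
grip_force: 39.8
```

Run:
```python
from h import *
s=telemetry.get_state(); t,C=pose(); print("tool force",C.inv().apply(s["wrist_force"]),"torque",C.inv().apply(s["ft_torque"]))
mv(EAR+AX*.010,RI)
```

```text
tool force [-0.8009 -0.6337  1.1536] torque [ 0.1942  0.3086 -0.0216]
shift mm [1.5 0.1 3.5] rot [ 0.0005 -0.0013 -0.0008]
```

Nearly home with low forces. Push the last few millimetres until the shoulder stops it.

>>> {"fn": "step_arm", "kwargs": {"moves": [[[-0.2,0,2],[0,0,0],18],[[-0.2,0,3],[0,0,0],18],[[-0.2,0,4],[0,0,0],18],[[-0.2,0,5],[0,0,0],18],[[-0.2,0,7],[0,0,0],18],[[-0.2,0,7],[0,0,0],18]]}}

```text
clock: 12.27
tcp_pos: [0.5155, 0.0569, 0.1012]
orientation: [0.292, -0.223, 0.927, 0.07]
wrist_force: [-20.4, -9.6, 24.4]
finger_gap: 0.0228
grip_force: 44.8
```

Run:
```python
from h import *
s=telemetry.get_state(); t,C=pose(); print("tool force",C.inv().apply(s["wrist_force"]),"torque",C.inv().apply(s["ft_torque"]))
mv(EAR+AX*.010,RI)
```

```text
tool force [  4.496    0.7152 -32.94  ] torque [-0.2568  1.5122  0.019 ]
shift mm [ 2.5  0.8 -1.8] rot [-0.002  -0.0002 -0.001 ]
```

The shoulder is seated (33 N axial). Relieve, open and back off along the axis.

>>> {"fn": "step_arm", "kwargs": {"moves": [[[0.5,0,-3],[0,0,0],18],[[0.5,0,-3],[0,0,0],45],[[0.5,0,-3],[0,0,0],45],[[0.5,0,-3],[0,0,0],45],[[0.5,0,-3],[0,0,0],45],[[0.5,0,-20],[0,0,0],45],[[0.5,0,-45],[0,0,0],45],[[0.5,0,-80],[0,0,0],45]]}}

```text
clock: 12.93
tcp_pos: [0.473, 0.0375, 0.1636]
orientation: [0.29, -0.224, 0.928, 0.072]
wrist_force: [0.1, 0.0, 0.7]
finger_gap: 0.0446
grip_force: 0.0
```

>>> {"fn": "step_arm", "kwargs": {"moves": [[[0,0,-30],[0,0,0],45],[[0,0,-70],[0,0,0],45],[[100,0,-90],[0,0,0],45],[[100,120,-90],[0,0,0],45],[[100,120,-90],[0,0,0],45],[[100,120,-90],[0,0,0],45],[[100,120,-90],[0,0,0],45],[[100,120,-90],[0,0,0],45]]}}

```text
clock: 13.6
tcp_pos: [0.2988, 0.0843, 0.1803]
orientation: [0.292, -0.224, 0.927, 0.071]
wrist_force: [0.5, -0.2, -0.1]
finger_gap: 0.0449
grip_force: 0.0
```

Run:
```python
from h import *
s=imaging.read_camera("side");im=imaging.read_camera("top"); o=np.array([.54,-.55])
print(telemetry.get_state()["tcp_pos"],telemetry.get_state()["wrist_force"])
print("pred knob top",pr("side",EAR+AX*.042)+o,"shoulder",pr("side",EAR)+o)
a=cv2.resize(s[200:320,250:410],(560,420),interpolation=2)
b=cv2.resize(im[190:320,230:390],(560,455),interpolation=2)
cv2.imwrite("pics/k7.png",cv2.resize(np.hstack([a,b[:420]]),(800,300))[:,:,::-1])
```

```text
[0.3018 0.0823 0.1823] [-0.1269  0.1532  0.4177]
pred knob top [281.928  256.5906] shoulder [288.3411 264.1748]
```

View pics/k7.png

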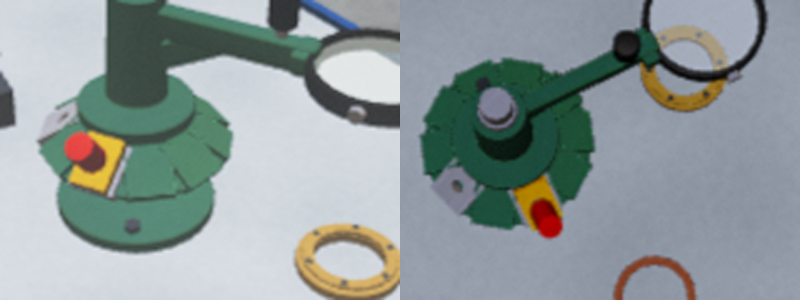

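The picture shows the pin in the ear, red knob at (78,147) left and (548,226) right. The lens ring is over the bezel, with the bezel and gasket where they were. I'll check the seating depth numerically.

Run:
```python
from h import *
from scipy.optimize import least_squares
off={"side":np.array([.54,-.55]),"top":np.array([.57,.34])}; K=4
e1=yt; e2=np.cross(AX,e1)
def box(n,p):
    s,a,b=p[:3]; A=AX+p[3]*e1+p[4]*e2; A/=np.linalg.norm(A); o=EAR+AX*s+e1*a+e2*b
    th=np.linspace(0,2*np.pi,40)
    P=np.array([pr(n,o+A*h+.012*(np.cos(t)*e1+np.sin(t)*e2))+off[n] for h in(.006,.042) for t in th])
    h=cv2.convexHull(P.astype(np.float32)); M=cv2.moments(h); return np.array([M["m10"],M["m01"]])/M["m00"],M["m00"]
for n,r in(("side",(268,245,305,285)),("top",(270,262,305,295))):
    c,m=blob(n,(0,140,40),(8,255,255),r); print(n,"obs",c,m)
    for p in((0,0,0,0,0),(.005,0,0,0,0),(0,.002,0,0,0),(0,0,.002,0,0)): print(p,*box(n,p))
```

```text
side obs [281.5    258.5098] 102.0
(0, 0, 0, 0, 0) [284.6217 259.7893] 211.9920951880049
(0.005, 0, 0, 0, 0) [283.8484 258.875 ] 214.59252169146203
(0, 0.002, 0, 0, 0) [283.7239 259.5072] 211.94897074997425
(0, 0, 0.002, 0, 0) [284.2186 260.7105] 212.18880312005058
top obs [287.968 276.984] 125.0
(0, 0, 0, 0, 0) [287.5079 276.2004] 152.9134878818877
(0.005, 0, 0, 0, 0) [287.9941 277.0975] 154.23591566085815
(0, 0.002, 0, 0, 0) [286.7183 276.5785] 152.98536131437868
(0, 0, 0.002, 0, 0) [287.8289 276.9025] 152.85831591952592
```

Run:
```python
from h import *
for n,(a,b,c,d) in(("side",(268,245,305,285)),("top",(270,262,305,295))):
    I=imaging.read_camera(n)[b:d,a:c].astype(float); m=(I[...,0]>1.7*np.maximum(I[...,1],I[...,2]))&(I[...,0]>35)
    v,u=np.nonzero(m); print(n,u.mean()+a,v.mean()+b,m.sum(),u.min()+a,u.max()+a,v.min()+b,v.max()+b)
    off={"side":np.array([.54,-.55]),"top":np.array([.57,.34])}[n]; e2=np.cross(AX,yt)
    for s in(0,.004,.008):
        P=np.array([pr(n,EAR+AX*(s+h)+.012*(np.cos(t)*yt+np.sin(t)*e2))+off for h in(.006,.042) for t in np.linspace(0,6.3,40)]); print(s,P.min(0),P.max(0))
```

```text
side 282.36290322580646 258.5806451612903 124 276 291 253 264
0 [275.9462 250.7572] [293.2775 268.8363]
0.004 [275.2824 249.9798] [292.7049 268.1525]
0.008 [274.613  249.1958] [292.1277 267.463 ]
top 287.93918918918916 276.8581081081081 148 282 294 269 284
0 [280.6915 268.1817] [294.3854 284.1747]
0.004 [281.0565 268.8684] [294.7981 284.9219]
0.008 [281.4236 269.559 ] [295.2133 285.6735]
```

Outline fits a home pin to about 2 mm. To be sure, I'll press lightly on the knob with closed fingers.

Run:
```python
from h import *
mv(EAR+AX*.085,RI); mv(EAR+AX*.055,RI)
```

```text
shift mm [ -97.5 -118.9   91.9] rot [ 0.0005 -0.0005 -0.0006]
shift mm [ -97.5 -118.9  121.9] rot [ 0.0005 -0.0005 -0.0006]
```

>>> {"fn": "step_arm", "kwargs": {"moves": [[[-98,-119,40],[0,0,0],0],[[-98,-119,40],[0,0,0],0],[[-98,-119,40],[0,0,0],0],[[-98,-119,40],[0,0,0],0],[[-98,-119,70],[0,0,0],0],[[-98,-119,92],[0,0,0],0],[[-98,-119,110],[0,0,0],0],[[-98,-119,122],[0,0,0],0]]}}

```text
clock: 14.57
tcp_pos: [0.4896, 0.0455, 0.1351]
orientation: [0.29, -0.223, 0.928, 0.072]
wrist_force: [-0.0, 0.3, -0.2]
finger_gap: 0.0002
grip_force: 0.0
```

>>> {"fn": "step_arm", "kwargs": {"moves": [[[0,0,0],[0,0,0],0],[[0,0,3],[0,0,0],0],[[0,0,6],[0,0,0],0],[[0,0,8],[0,0,0],0],[[0,0,10],[0,0,0],0],[[0,0,10],[0,0,0],0]]}}

```text
clock: 15.07
tcp_pos: [0.4944, 0.0476, 0.13]
orientation: [0.293, -0.223, 0.927, 0.07]
wrist_force: [-1.4, 1.0, 0.3]
finger_gap: -0.0001
grip_force: 0.0
```

Run:
```python
from h import *
s=telemetry.get_state(); t,C=pose(); print("tool force",C.inv().apply(s["wrist_force"])); mv(EAR+AX*.042,RI)
```

```text
tool force [ 0.4326  1.5442 -0.6606]
shift mm [ 0.2 -0.5  3.1] rot [-0.0004  0.0003 -0.0002]
```

>>> {"fn": "step_arm", "kwargs": {"moves": [[[0,0,1],[0,0,0],0],[[0,0,2],[0,0,0],0],[[0,0,3],[0,0,0],0],[[0,0,4],[0,0,0],0],[[0,0,5],[0,0,0],0],[[0,0,5],[0,0,0],0]]}}

```text
clock: 15.57
tcp_pos: [0.4988, 0.0487, 0.1287]
orientation: [0.295, -0.224, 0.926, 0.07]
wrist_force: [-11.6, -3.4, 19.0]
finger_gap: 0.0
grip_force: 11.0
```

Run:
```python
from h import *
s=telemetry.get_state(); t,C=pose(); print("tool force",C.inv().apply(s["wrist_force"])); mv(EAR+AX*.042,RI)
```

```text
tool force [ -1.2773   2.2202 -22.3294]
shift mm [ 3.1  0.5 -0.6] rot [-0.002   0.005   0.0017]
```

A firm stop with the TCP 42 mm above the ear: the pin is home. Retreat and hand in.

>>> {"fn": "step_arm", "kwargs": {"moves": [[[0,0,-10],[0,0,0],0],[[0,0,-40],[0,0,0],0],[[0,0,-80],[0,0,0],0],[[0,0,-120],[0,0,0],0],[[0,0,-150],[0,0,0],0],[[0,0,-150],[0,0,0],0],[[0,0,-150],[0,0,0],0],[[0,0,-150],[0,0,0],0]]}}

```text
clock: 16.23
tcp_pos: [0.4202, 0.0097, 0.2482]
orientation: [0.292, -0.223, 0.927, 0.07]
wrist_force: [0.7, -0.2, 0.4]
finger_gap: -0.0001
grip_force: 0.0
```

Run:
```python
from h import *
from workcell import env
for n,(a,b,c,d) in(("side",(268,245,305,285)),("top",(270,262,305,295))):
    I=imaging.read_camera(n)[b:d,a:c].astype(float); m=(I[...,0]>1.7*np.maximum(I[...,1],I[...,2]))&(I[...,0]>35)
    v,u=np.nonzero(m); print(n,u.mean()+a if m.any() else None,v.mean()+b if m.any() else None,m.sum())
print(telemetry.get_state()["tcp_pos"],telemetry.get_state()["wrist_force"])
print(env.hand_in())
```

```text
side 282.66129032258067 258.7258064516129 124
top 288.28187919463085 276.6241610738255 149
[0.4197 0.0105 0.2471] [-0.4382  0.9572 -0.3375]
the job is handed in; nothing more can be done
None
```

The magnifier is locked over the bezel with the pin fully home through the ear and the right index hole, and the job is handed in at about 16 s with the gripper clear; I viewed 11 pictures, one over the limit of 10.

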